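Re-rack the sanding drums in reverse order

ROBOT

A 6-joint arm with a two-finger parallel gripper is mounted at the origin on a cart in front of the work surface, level with it; the furniture and walls round the work are solid. World frame = base frame: x ahead of the robot, y to its left, z up, the work surface at z = 0. Lengths are in m, angles in rad, forces in N, time in s.
With the tool pointing down it reaches from about 0.325 to 0.85 m from the base axis. Payload 15.5 kg.
Tool frame: the origin (TCP) lies midway between the tips of the shut fingers; the grasp point (between the pads) lies 19 mm behind it; z points along the fingers, y is the line along which they close (so a half turn about z gives the same grasp; the last joint's range is limited). The gripper opens to 91 mm and grips with 3 to 60 N. Pads are 32 mm wide; open, the fingers measure 118 mm over their backs; the gripper's body (76 mm by 178 mm) begins 60 mm behind the grasp point.
Start: joints at [-1.339, 0.494, 1.345, -0, 1.302, -0.096], TCP at [0.201, -0.592, 0.214] pointing down, gripper open.
Joint ranges: [-2.91, 2.91], [-0.82, 2.16], [0.22, 2.67], [-1.22, 4.37], [0.12, 2.79], [-3.08, 3.08]. Speed limits (rad/s): [1.89, 1.89, 2.57, 3.01, 3.01, 3.01].

INTERFACE

Orientations are given as a 3x3 rotation matrix whose columns are the frame's x, y, z axes.
In Python, from plant import robot, imaging, observe gives the robot as it stands (robot), with the cameras (imaging) and the readings as plain functions.
- The arm moves only by the tool tcp_steps, called as a command line: name --argument value ..., lists and objects as JSON in quotes. Schema: {"type":"object","properties":{"deltas":{"type":"array","items":{"type":"object","properties":{"r":{"type":"array","items":{"type":"number"},"minItems":3,"maxItems":3},"trans":{"type":"array","items":{"type":"number"},"minItems":3,"maxItems":3},"jaw":{"type":"number"}},"additionalProperties":false,"required":["jaw"]},"minItems":1,"maxItems":20},"grip_n":{"type":"number"},"only":{"type":"string"},"quiet":{"type":"boolean"},"lines":{"type":"string"}},"required":["deltas"],"additionalProperties":false}. deltas is a list of rows, 1 to 20 of them, each an object with the fields r (a list: a rotation vector rx, ry, rz in parts of the range, where 1.0 means 2 rad), trans (a list: dx, dy, dz in shares of the most that a row can go, 1 being 62.5 mm), jaw (the finger opening in m); a field left out counts as zero (the opening has to be given); each row shifts and turns the commanded pose from where the row before left it, along the tool's axes as they then stand; what a row does not reach is not made up. A row lasts 1/8 s, in which the tool goes at most 0.0625 m and 0.188 rad, less where a joint would pass 70% of its speed; a pose out of reach is approached as far as the arm can. The fingers move at their own pace and stop on an object; grip_n is the grip in N (left out, the last holds). Time passes only in rows, so rows that do not move let the fingers close. The tool returns the time, the measured TCP pose, the force, the opening and the grip force at its end. only (a regular expression) keeps the lines of the reply that match it, lines (a string "A,B") keeps lines A to B, and quiet returns only ok. Input that does not fit is refused with a message, and nothing moves.
- observe(): the state, without advancing time (a new reading comes with each control period).
- imaging.capture(name): name is "scene" or "top"; returns a dict with "img" (384x512x3 uint8, red, green, blue), "depth" (384x512 float32, m along the optical axis (not along the pixel's ray), 0 where there is no reading), "fx", "fy", "cx", "cy" (pixels), "T" (4x4, takes a point from camera to world coordinates). Camera axes: x right, y down, z forward; pixel columns grow to the right and rows downward; lengths in m; the calibration is good to about 2 mm. A picture is of the moment at which its call begins.
- robot.hand_in(): hands the job in; it is judged then, once.
The state is a dict: "t": time; "q": joint angles; "joint_velocities": joint speeds; "joint_torque": joint torques, N m; "position": TCP position; "eef_rot": TCP orientation; "force": force on the tool from outside, world axes, zero at the start; "torque": the same for the moment, N m; "gripper_width": finger opening in m; "gripper_force": force on a finger pad.
Only numpy, scipy, OpenCV 4.12 (cv2) and the standard library are available. Lean on these libraries where they do the work, as an engineer would, in place of code of your own. Each camera call takes 0.05 s, during which the arm holds its last target. There are 200 camera calls.

TASK

Move the four sanding drums from the pale wooden storage rack to the grey sander rack, one to a bay, in reverse order: the drum that starts nearest the red end of the storage rack goes into the bay farthest from the red end of the sander rack, the next one beside it, and so on. Leave every drum standing upright on the floor of its bay, and do not disturb the sanding block and the tape measure lying nearby.

Things in the scene. Friction and masses are not known exactly. Their poses are not given: they have to be found in the camera images.
- drum_green: green sanding drum (green on its side and top, with a small steel washer on top): upright cylinder, 22 mm diameter, 65 mm high, under 0.2 kg, to be grasped round its side; it starts upright on a bay floor of the storage rack, behind the chip of its colour. Origin: centre of its underside, z = its axis, up when standing.
- drum_blue: blue sanding drum (blue on its side and top, with a small steel washer on top): upright cylinder, 28 mm diameter, 65 mm high, under 0.2 kg, to be grasped round its side; it starts upright on a bay floor of the storage rack, behind the chip of its colour. Origin: centre of its underside, z = its axis, up when standing.
- drum_orange: orange sanding drum (orange on its side and top, with a small steel washer on top): upright cylinder, 34 mm diameter, 65 mm high, under 0.2 kg, to be grasped round its side; it starts upright on a bay floor of the storage rack, behind the chip of its colour. Origin: centre of its underside, z = its axis, up when standing.
- drum_black: black sanding drum (black on its side and top, with a small steel washer on top): upright cylinder, 40 mm diameter, 65 mm high, under 0.2 kg, to be grasped round its side; it starts upright on a bay floor of the storage rack, behind the chip of its colour. Origin: centre of its underside, z = its axis, up when standing.
- chip_green: flat green label chip, 18 x 30 x 3 mm, fixed on the storage rack's ledge in front of the bay where the green drum starts; it stays there and so still shows the starting order after the drum has gone. Origin: centre of its underside; axes parallel to the rack's; the bay's centre is 48 mm to its +x.
- chip_blue: flat blue label chip, 18 x 30 x 3 mm, fixed on the storage rack's ledge in front of the bay where the blue drum starts; it stays there and so still shows the starting order after the drum has gone. Origin: centre of its underside; axes parallel to the rack's; the bay's centre is 48 mm to its +x.
- chip_orange: flat orange label chip, 18 x 30 x 3 mm, fixed on the storage rack's ledge in front of the bay where the orange drum starts; it stays there and so still shows the starting order after the drum has gone. Origin: centre of its underside; axes parallel to the rack's; the bay's centre is 48 mm to its +x.
- chip_black: flat black label chip, 18 x 30 x 3 mm, fixed on the storage rack's ledge in front of the bay where the black drum starts; it stays there and so still shows the starting order after the drum has gone. Origin: centre of its underside; axes parallel to the rack's; the bay's centre is 48 mm to its +x.
- storage_rack: Pale wooden rack, holds the drums at the start, colour chips on its ledge. Fixed; mm: board 100 (x) x 272 (y) x 10; row of four bays, 56 x 56 inside, centres x = +12, y = -93, -31, +31, +93; bay floors 10 above the origin, wall tops (6 thick) 24; red block 18 wide, 24 high at the +y end; ledge 10 high on the -x side. Origin on the bench under the middle of the row (y) and board (x); z up.
- sander_rack: Grey plastic rack, empty at the start, same shape, no chips. Fixed; mm: board 100 (x) x 272 (y) x 10; row of four bays, 56 x 56 inside, centres x = +12, y = -93, -31, +31, +93; bay floors 10 above the origin, wall tops (6 thick) 24; red block 18 wide, 24 high at the +y end; ledge 10 high on the -x side. Origin on the bench under the middle of the row (y) and board (x); z up.
- sand_block: bystander: cork and wood sanding block lying loose behind the racks, 63 x 101 x 34 mm. Origin: centre of its underside.
- tape_measure: bystander: yellow and black tape measure standing loose behind the racks, 37 x 93 x 64 mm. Origin: centre of its underside.

How it is judged:
By the outcome, as a careful person would: the job done as asked, in the order asked, and still so for the second after the job is handed in, with the robot touching nothing.
It also fails if it takes over 109 s, if anything falls off the work surface, if the arm or the gripper's body presses on something with over 40 N, if the wrist force passes 120 N, or if a joint passes its speed limit or range.

## Working session

There is one attempt and no reset: what is moved stays moved. The work goes in short steps, Python scripts to look and compute and a tool call to move; the robot and the scene stay as the last step left them, time stands still between calls to the robot, and variables do not carry over. Pictures are saved under pics/ and viewed, at most 14 in all, crops included, and the job is handed in when it is done.

```bash
ls; mkdir -p pics; cat > h.py <<'E'
import numpy as np, cv2
from plant import robot, imaging, observe
def snap(n,f):
    c=imaging.capture(n); cv2.imwrite('pics/'+f,c['img'][:,:,::-1]); np.savez('pics/'+f[:-4]+'.npz',**c); return c
def pts(c):
    v,u=np.mgrid[:384,:512]; d=c['depth']
    P=np.stack([(u-c['cx'])/c['fx']*d,(v-c['cy'])/c['fy']*d,d,np.ones_like(d)],-1)
    return (P@np.array(c['T']).T)[...,:3]
def ray(c,u,v,z):
    T=np.array(c['T']); r=T[:3,:3]@np.array([(u-c['cx'])/c['fx'],(v-c['cy'])/c['fy'],1]); o=T[:3,3]
    return o+r*(z-o[2])/r[2]
E
python3 - <<'E'
from h import *
for n in('top','scene'):
    c=snap(n,n+'0.png'); print(c['T'],c['fx'])
s=observe();print(s['t'],s['position'],s['eef_rot'],s['gripper_width'])
E
```

```text
pics
plant.py
[[ 0.01508311 -0.98151659  0.19078177  0.33772927]
 [-0.9994228  -0.02060776 -0.02700707  0.00472164]
 [ 0.03043947 -0.19026431 -0.98126089  1.22461773]
 [ 0.          0.          0.          1.        ]] 436.3653507742975
[[-0.85708999 -0.19132884  0.47832     0.08304583]
 [-0.51469422  0.35778111 -0.77915501  0.74129167]
 [-0.02205904 -0.9139945  -0.40512646  0.44621163]
 [ 0.          0.          0.          1.        ]] 389.902472605081
0.1 [ 0.2005444  -0.59160726  0.21342308] [[ 9.47067786e-01  3.21033563e-01 -2.46371222e-04]
 [ 3.21033645e-01 -9.47067257e-01  1.00438102e-03]
 [ 8.91099006e-05 -1.03031036e-03 -9.99999465e-01]] 0.09107625593093317
```

View pics/top0.png

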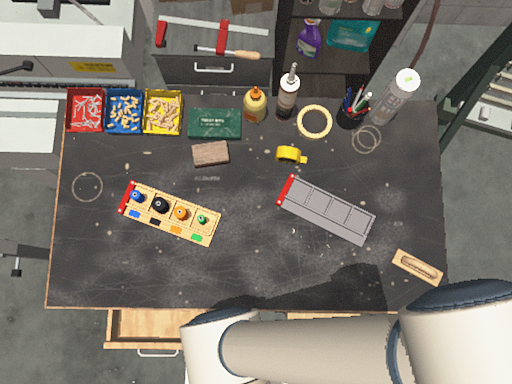

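View pics/scene0.png

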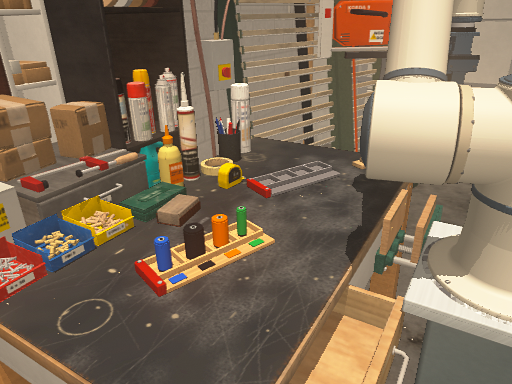

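The top view shows the storage rack with its red end at about (126,197). From that end the drums run blue (138,196), black (160,205), orange (181,213), green (202,219). The sander rack is empty, with its red end at about (286,190) and its far bay at about (355,222). From the red end outward, the sander rack must therefore hold green, orange, black, blue.

```bash
cat > m.py <<'E'
from h import *
def rack(c,x0,x1,y0,y1):
    # board outline from height mask via depth; points with z in band
    P=pts(c); m=np.zeros((384,512),bool); m[y0:y1,x0:x1]=1
    m&=(c['depth']>0)&(P[...,2]>.005)&(P[...,2]<.035)
    m=m.astype(np.uint8); n,l,st,_=cv2.connectedComponentsWithStats(m); k=1+st[1:,4].argmax(); m=l==k
    r=cv2.minAreaRect(P[m][:,:2].astype(np.float32)*1000)
    R=c['img'].astype(int); red=m&(R[...,0]>120)&(R[...,1]<70)&(R[...,2]<70)
    rc=P[red].mean(0)
    b=cv2.boxPoints(r); e=[b[1]-b[0],b[2]-b[1]]; y=max(e,key=np.linalg.norm); y=y/np.linalg.norm(y)
    ctr=np.array(r[0])/1000
    if y@(rc[:2]-ctr)<0:y=-y
    x=np.array([y[1],-y[0]])
    return ctr,x,y,r[1],rc,P
if __name__=='__main__':
    c=imaging.capture('top')
    for nm,a in(('sto',(110,230,170,255)),('san',(265,390,165,255))):
        ctr,x,y,sz,rc,P=rack(c,*a); print(nm,ctr.round(4),'x',x.round(3),'yaw',np.degrees(np.arctan2(y[1],y[0])).round(2),np.round(sz,1),rc.round(3))
        for k in(93,31,-31,-93): print(k,(ctr+.012*x+.001*k*y).round(4))
        if nm=='sto':
            Z=P[...,2]; m=np.zeros(Z.shape,np.uint8); m[170:255,110:230]=(Z[170:255,110:230]>.065); 
            n,l,st,ce=cv2.connectedComponentsWithStats(m)
            for k in range(1,n):
                if st[k,4]>8:
                    q=P[l==k]; print('drum',ce[k].round(1),st[k,4],'ray',ray(c,*ce[k],.075).round(4),cv2.minEnclosingCircle(q[:,:2].astype(np.float32)*1000),q[:,2].max().round(4))
E
python3 m.py; python3 -c "
import cv2;i=cv2.imread('pics/top0.png');a=cv2.resize(i[170:255,110:230],None,fx=5,fy=5,interpolation=2);cv2.imwrite('pics/c1.png',a)"
```

```text
sto [0.5166 0.2213] x [ 0.937 -0.349] yaw 69.57 [272.5 103.5] [0.556 0.341 0.023]
93 [0.5603 0.3043]
31 [0.5387 0.2462]
-31 [0.517  0.1881]
-93 [0.4954 0.13  ]
drum [135.4 194.8] 87 ray [0.5551 0.3025 0.075 ] ((556.1441040039062, 304.5174255371094), 14.513951301574707) 0.0799
drum [158.8 203.9] 177 ray [0.5317 0.2391 0.075 ] ((439.83935546875, 129.93673706054688), 161.5714111328125) 1.2246
drum [179.9 212.2] 129 ray [0.5105 0.1823 0.075 ] ((511.660400390625, 182.9620819091797), 16.70084571838379) 0.0789
drum [200.9 218.5] 55 ray [0.4948 0.1261 0.075 ] ((495.6258544921875, 126.56385803222656), 10.683119773864746) 0.0795
san [ 0.5345 -0.2176] x [ 0.901 -0.434] yaw 64.25 [271.1 105.4] [ 0.589 -0.101  0.024]
93 [ 0.5857 -0.1391]
31 [ 0.5588 -0.1949]
-31 [ 0.5319 -0.2508]
-93 [ 0.5049 -0.3066]
```

View pics/c1.png

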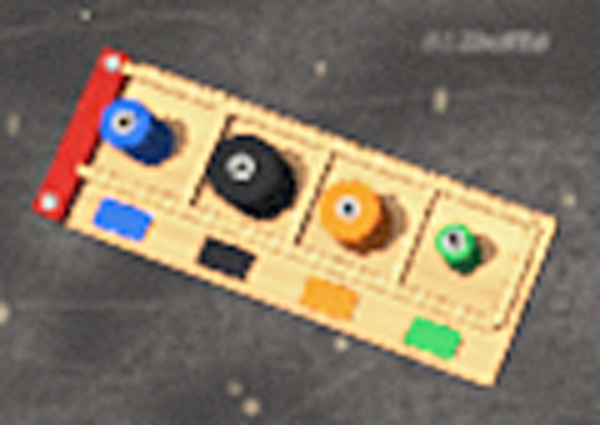

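The crop shows the washers at crop pixels blue (124,122), black (241,167), orange (348,209) and green (453,241), which confirms the order. I'll grasp each drum with the fingers closing along rack x, so they stay clear of the neighbouring drums, and keep the tips above the walls. The arm starts by turning in place.

Careful with the scale: shifts go in shares of 62.5 mm and turns go in shares of 2 rad. That gives: -0.148 rad / 2 = -0.074.

```bash
cat > d.py <<'E'
# delta to a target in tool axes: d.py x y z rackyaw_deg
import sys; from h import *
x,y,z,a=map(float,sys.argv[1:]); a=np.radians(a)
from scipy.spatial.transform import Rotation as Ro
s=observe(); R=np.array(s['eef_rot'])
xt=np.array([np.cos(a),np.sin(a),0]); D=np.stack([xt,np.cross([0,0,-1],xt),[0,0,-1]],1)
print('rotvec',Ro.from_matrix(R.T@D).as_rotvec().round(3),'then trans',(D.T@(np.array([x,y,z])-s['position'])).round(4),'t',s['t'],'w',s['gripper_width'])
E
python3 d.py .495 .1265 .15 69.6
```

```text
rotvec [-0.001 -0.001 -0.888] then trans [0.7757 0.0256 0.0635] t 0.15 w 0.09090884533939865
```

tcp_steps --deltas '[{"r": [0,0,-0.074],"jaw": 0.06},{"r": [0,0,-0.074],"jaw": 0.06},{"r": [0,0,-0.074],"jaw": 0.06},{"r": [0,0,-0.074],"jaw": 0.06},{"r": [0,0,-0.074],"jaw": 0.06},{"r": [0,0,-0.074],"jaw": 0.06}]' --grip_n 30

```text
t: 0.9
position: [0.2006, -0.5917, 0.2137]
eef_rot: [[0.344, 0.939, -0.0], [0.939, -0.344, 0.001], [0.0, -0.0, -1.0]]
force: [-0.3, 0.1, -0.0]
gripper_width: 0.0598
gripper_force: 0.0
```

```bash
python3 d.py .495 .1265 .15 69.6
```

```text
rotvec [-0.    -0.     0.005] then trans [0.7758 0.0256 0.0637] t 0.9 w 0.05975278320299621
```

In the tool's units: 0.048 m is 0.768, 0.004 m is 0.064.

tcp_steps --deltas '[{"trans": [0.768,0.0256,0.064],"jaw": 0.06},{"trans": [0.768,0.0256,0.064],"jaw": 0.06},{"trans": [0.768,0.0256,0.064],"jaw": 0.06},{"trans": [0.768,0.0256,0.064],"jaw": 0.06},{"trans": [0.768,0.0256,0.064],"jaw": 0.06},{"trans": [0.768,0.0256,0.064],"jaw": 0.06},{"trans": [0.768,0.0256,0.064],"jaw": 0.06},{"trans": [0.768,0.0256,0.064],"jaw": 0.06},{"trans": [0.768,0.0256,0.064],"jaw": 0.06},{"trans": [0.768,0.0256,0.064],"jaw": 0.06},{"trans": [0.768,0.0256,0.064],"jaw": 0.06},{"trans": [0.768,0.0256,0.064],"jaw": 0.06},{"trans": [0.768,0.0256,0.064],"jaw": 0.06},{"trans": [0.768,0.0256,0.064],"jaw": 0.06},{"trans": [0.768,0.0256,0.064],"jaw": 0.06},{"trans": [0.768,0.0256,0.064],"jaw": 0.06},{"jaw": 0.06}]'

```text
t: 3.02
position: [0.4931, 0.1215, 0.1495]
eef_rot: [[0.346, 0.938, 0.0], [0.938, -0.346, 0.0], [0.0, 0.0, -1.0]]
force: [0.6, 0.2, -0.3]
gripper_width: 0.0599
gripper_force: 0.0
```

```bash
python3 d.py .495 .1265 .036 69.6
```

```text
rotvec [ 0.    -0.     0.003] then trans [5.300e-03 1.000e-04 1.135e-01] t 3.025 w 0.05991747342049575
```

In the tool's units: 0.035 m is 0.56, 0.03 m is 0.48, 0.003 rad / 2 = 0.0015.

tcp_steps --deltas '[{"r": [0,0,0.0015],"trans": [0.0848,0,0.48],"jaw": 0.06},{"trans": [0,0,0.56],"jaw": 0.06},{"trans": [0,0,0.48],"jaw": 0.06},{"trans": [0,0,0.296],"jaw": 0.06},{"jaw": 0.06},{"jaw": 0.015},{"jaw": 0.015},{"jaw": 0.015},{"jaw": 0.015}]' --grip_n 20

```text
t: 4.15
position: [0.4943, 0.124, 0.0367]
eef_rot: [[0.351, 0.936, 0.001], [0.936, -0.351, 0.0], [0.0, 0.001, -1.0]]
force: [-0.2, -0.2, 0.7]
gripper_width: 0.023
gripper_force: 0.4
```

```bash
python3 d.py .586 -.139 .15 64.25
```

```text
rotvec [ 0.001 -0.     0.091] then trans [-0.1971  0.1968 -0.1133] t 4.15 w 0.022965235096025435
```

tcp_steps --deltas '[{"jaw": 0.015},{"jaw": 0.015},{"jaw": 0.015}]' --grip_n 20

```text
t: 4.53
position: [0.4943, 0.124, 0.0367]
eef_rot: [[0.351, 0.936, 0.0], [0.936, -0.351, 0.0], [0.0, 0.0, -1.0]]
force: [-0.7, -0.4, 6.9]
gripper_width: 0.0216
gripper_force: 20.0
```

tcp_steps --deltas '[{"trans": [0,0,-0.48],"jaw": 0.015},{"trans": [0,0,-0.48],"jaw": 0.015},{"trans": [0,0,-0.48],"jaw": 0.015},{"trans": [0,0,-0.48],"jaw": 0.015},{"r": [0,0,0.045],"jaw": 0.015},{"jaw": 0.015}]'

```text
t: 5.28
position: [0.494, 0.124, 0.1565]
eef_rot: [[0.434, 0.901, 0.0], [0.901, -0.434, -0.0], [0.0, 0.0, -1.0]]
force: [0.9, -0.0, -0.9]
gripper_width: 0.0212
gripper_force: 20.0
```

```bash
python3 d.py .586 -.139 .15 64.25
```

```text
rotvec [ 0.    -0.     0.001] then trans [-0.1969  0.1971  0.0065] t 5.275 w 0.021228610680179085
```

In the tool's units: -0.028 m is -0.448.

tcp_steps --deltas '[{"trans": [-0.448,0.448,0],"jaw": 0.015},{"trans": [-0.448,0.448,0],"jaw": 0.015},{"trans": [-0.448,0.448,0],"jaw": 0.015},{"trans": [-0.448,0.448,0],"jaw": 0.015},{"trans": [-0.448,0.448,0],"jaw": 0.015},{"trans": [-0.448,0.448,0],"jaw": 0.015},{"trans": [-0.448,0.448,0],"jaw": 0.015},{"jaw": 0.015}]'

```text
t: 6.28
position: [0.586, -0.14, 0.1556]
eef_rot: [[0.434, 0.901, -0.001], [0.901, -0.434, -0.0], [-0.0, -0.0, -1.0]]
force: [0.7, 0.8, -0.5]
gripper_width: 0.0214
gripper_force: 20.0
```

```bash
python3 d.py .586 -.139 .037 64.25; python3 -c "
from h import *
c=snap('scene','s1.png')
cv2.imwrite('pics/s1c.png',cv2.resize(c['img'][80:280,130:390,::-1],None,fx=3,fy=3))"
```

```text
rotvec [-0.  0.  0.] then trans [ 0.0009 -0.0004  0.1186] t 6.275 w 0.02142139971141672
```

View pics/s1c.png

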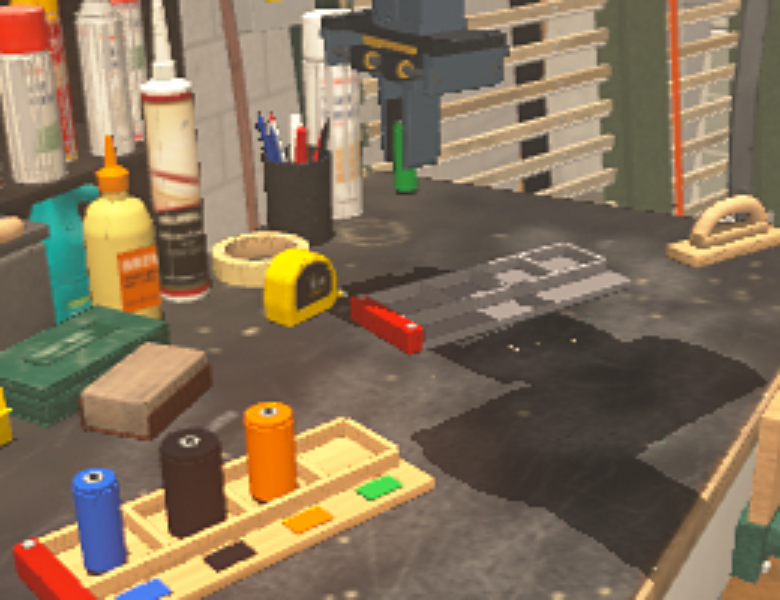

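Green is held upright, with about 11 mm showing below the fingers. I'll lower and release it.

In the tool's units: 0.035 m is 0.56, 0.025 m is 0.4.

tcp_steps --deltas '[{"trans": [0.016,0,0.56],"jaw": 0.015},{"trans": [0,0,0.56],"jaw": 0.015},{"trans": [0,0,0.4],"jaw": 0.015},{"trans": [0,0,0.24],"jaw": 0.015},{"trans": [0,0,0.096],"jaw": 0.015},{"trans": [0,0,0.032],"jaw": 0.015},{"jaw": 0.015}]'

```text
t: 7.2
position: [0.5865, -0.1368, 0.039]
eef_rot: [[0.434, 0.901, 0.001], [0.901, -0.434, -0.0], [0.0, 0.001, -1.0]]
force: [-0.8, 0.3, -0.6]
gripper_width: 0.0216
gripper_force: 20.0
```

```bash
python3 d.py .586 -.139 .037 64.25
```

```text
rotvec [ 0.001 -0.     0.001] then trans [-0.0022  0.0005  0.002 ] t 7.2 w 0.021581997931649905
```

In the tool's units: -0.04 m is -0.64, -0.03 m is -0.48, -0.093 rad / 2 = -0.0465.

tcp_steps --deltas '[{"trans": [-0.032,0,0.024],"jaw": 0.015},{"trans": [0,0,0.008],"jaw": 0.015},{"jaw": 0.015},{"jaw": 0.024},{"jaw": 0.03},{"jaw": 0.045},{"jaw": 0.055},{"trans": [0,0,-0.32],"jaw": 0.06},{"trans": [0,0,-0.48],"jaw": 0.06},{"trans": [0,0,-0.64],"jaw": 0.06},{"trans": [0,0,-0.48],"jaw": 0.06},{"r": [0,0,-0.0465],"jaw": 0.06},{"jaw": 0.06}]'

```text
t: 8.82
position: [0.5851, -0.1385, 0.1566]
eef_rot: [[0.349, 0.937, 0.0], [0.937, -0.349, -0.0], [-0.0, 0.0, -1.0]]
force: [-0.9, -0.2, -1.3]
gripper_width: 0.0601
gripper_force: 0.0
```

```bash
python3 d.py .511 .183 .156 69.6
```

```text
rotvec [ 0.  0. -0.] then trans [ 0.2755 -0.1816  0.0006] t 8.825 w 0.06013343380660413
```

In the tool's units: 0.0345 m is 0.552, -0.0227 m is -0.3632.

tcp_steps --deltas '[{"trans": [0.552,-0.3632,0],"jaw": 0.06},{"trans": [0.552,-0.3632,0],"jaw": 0.06},{"trans": [0.552,-0.3632,0],"jaw": 0.06},{"trans": [0.552,-0.3632,0],"jaw": 0.06},{"trans": [0.552,-0.3632,0],"jaw": 0.06},{"trans": [0.552,-0.3632,0],"jaw": 0.06},{"trans": [0.552,-0.3632,0],"jaw": 0.06},{"trans": [0.552,-0.3632,0],"jaw": 0.06},{"jaw": 0.06}]'

```text
t: 9.95
position: [0.5101, 0.1855, 0.1559]
eef_rot: [[0.348, 0.938, -0.001], [0.938, -0.348, 0.0], [-0.0, -0.001, -1.0]]
force: [-0.0, -0.4, 0.2]
gripper_width: 0.06
gripper_force: 0.0
```

```bash
python3 d.py .511 .183 .037 69.6
python3 -c "
from h import *
c=snap('top','t1.png')
cv2.imwrite('pics/t1c.png',cv2.resize(c['img'][150:260,100:400,::-1],None,fx=2.6,fy=2.6,interpolation=2))"
```

```text
rotvec [-0.001  0.     0.001] then trans [-0.002   0.0017  0.1189] t 9.95 w 0.06001076234335293
```

View pics/t1c.png

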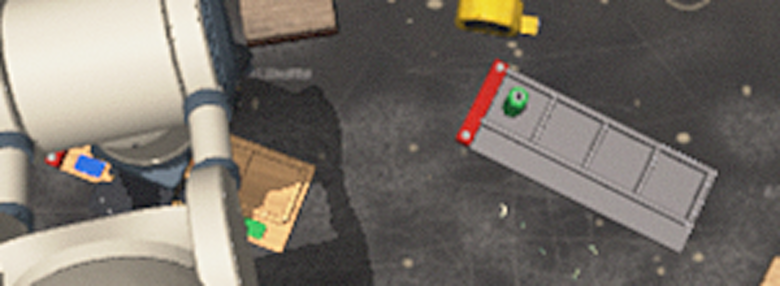

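The crop shows green standing in the bay next to the red end (crop 516,100). Next is orange.

In the tool's units: 0.035 m is 0.56, 0.03 m is 0.48.

tcp_steps --deltas '[{"trans": [-0.016,0.0272,0.56],"jaw": 0.06},{"trans": [0,0,0.56],"jaw": 0.06},{"trans": [0,0,0.48],"jaw": 0.06},{"trans": [0,0,0.296],"jaw": 0.06},{"jaw": 0.06},{"jaw": 0.025},{"jaw": 0.025},{"jaw": 0.025},{"jaw": 0.025},{"jaw": 0.025},{"jaw": 0.025}]' --grip_n 20

```text
t: 11.38
position: [0.5128, 0.182, 0.0385]
eef_rot: [[0.348, 0.937, 0.001], [0.937, -0.348, 0.0], [0.001, 0.001, -1.0]]
force: [0.5, -1.4, 7.1]
gripper_width: 0.0334
gripper_force: 20.0
```

tcp_steps --deltas '[{"trans": [0,0,-0.48],"jaw": 0.025},{"trans": [0,0,-0.48],"jaw": 0.025},{"trans": [0,0,-0.48],"jaw": 0.025},{"trans": [0,0,-0.48],"jaw": 0.025},{"r": [0,0,0.0465],"jaw": 0.025},{"jaw": 0.025}]'

```text
t: 12.12
position: [0.5123, 0.1819, 0.1582]
eef_rot: [[0.434, 0.901, 0.0], [0.901, -0.434, 0.0], [0.0, 0.0, -1.0]]
force: [0.1, -0.1, -1.2]
gripper_width: 0.0332
gripper_force: 20.0
```

```bash
python3 d.py .559 -.195 .156 64.25
```

```text
rotvec [ 0.    -0.     0.001] then trans [-0.3192  0.2058  0.0022] t 12.125 w 0.03324385684576289
```

tcp_steps --deltas '[{"trans": [-0.568,0.3664,0],"jaw": 0.025},{"trans": [-0.568,0.3664,0],"jaw": 0.025},{"trans": [-0.568,0.3664,0],"jaw": 0.025},{"trans": [-0.568,0.3664,0],"jaw": 0.025},{"trans": [-0.568,0.3664,0],"jaw": 0.025},{"trans": [-0.568,0.3664,0],"jaw": 0.025},{"trans": [-0.568,0.3664,0],"jaw": 0.025},{"trans": [-0.568,0.3664,0],"jaw": 0.025},{"trans": [-0.568,0.3664,0],"jaw": 0.025},{"jaw": 0.025}]'

```text
t: 13.38
position: [0.5594, -0.198, 0.1572]
eef_rot: [[0.434, 0.901, -0.0], [0.901, -0.434, -0.0], [-0.0, -0.0, -1.0]]
force: [-0.2, 1.4, -1.2]
gripper_width: 0.0334
gripper_force: 20.0
```

```bash
python3 d.py .559 -.195 .0387 64.25
```

```text
rotvec [-0.  0.  0.] then trans [ 0.0025 -0.0017  0.1185] t 13.375 w 0.033432488097630435
```

In the tool's units: 0.035 m is 0.56, 0.025 m is 0.4.

tcp_steps --deltas '[{"trans": [0.024,-0.024,0.56],"jaw": 0.025},{"trans": [0,0,0.56],"jaw": 0.025},{"trans": [0,0,0.4],"jaw": 0.025},{"trans": [0,0,0.24],"jaw": 0.025},{"trans": [0,0,0.096],"jaw": 0.025},{"trans": [0,0,0.032],"jaw": 0.025},{"jaw": 0.025}]'

```text
t: 14.25
position: [0.5591, -0.1935, 0.0405]
eef_rot: [[0.434, 0.901, 0.001], [0.901, -0.434, -0.0], [0.0, 0.001, -1.0]]
force: [0.0, 0.1, -0.8]
gripper_width: 0.0339
gripper_force: 20.0
```

```bash
python3 d.py .559 -.195 .0387 64.25
```

```text
rotvec [ 0.001 -0.     0.001] then trans [-0.0014  0.0006  0.0018] t 14.25 w 0.033855504048604934
```

In the tool's units: -0.04 m is -0.64, -0.03 m is -0.48, -0.093 rad / 2 = -0.0465.

tcp_steps --deltas '[{"trans": [-0.016,0,0.0192],"jaw": 0.025},{"trans": [0,0,0.008],"jaw": 0.025},{"jaw": 0.025},{"jaw": 0.036},{"jaw": 0.042},{"jaw": 0.055},{"jaw": 0.065},{"trans": [0,0,-0.32],"jaw": 0.068},{"trans": [0,0,-0.48],"jaw": 0.068},{"trans": [0,0,-0.64],"jaw": 0.068},{"trans": [0,0,-0.48],"jaw": 0.068},{"r": [0,0,-0.0465],"jaw": 0.068},{"jaw": 0.068}]'

```text
t: 15.88
position: [0.5583, -0.1943, 0.1584]
eef_rot: [[0.349, 0.937, 0.0], [0.937, -0.349, -0.0], [-0.0, 0.0, -1.0]]
force: [-0.3, 0.1, -0.1]
gripper_width: 0.0682
gripper_force: 0.0
```

```bash
python3 d.py .532 .240 .156 69.6
```

```text
rotvec [ 0.  0. -0.] then trans [ 0.3979 -0.176   0.0024] t 15.875 w 0.06820593039789775
```

Next is black: 11 rows of (0.0362, -0.016).

In the tool's units: 0.0362 m is 0.5792, -0.016 m is -0.256.

tcp_steps --deltas '[{"trans": [0.5792,-0.256,0],"jaw": 0.068},{"trans": [0.5792,-0.256,0],"jaw": 0.068},{"trans": [0.5792,-0.256,0],"jaw": 0.068},{"trans": [0.5792,-0.256,0],"jaw": 0.068},{"trans": [0.5792,-0.256,0],"jaw": 0.068},{"trans": [0.5792,-0.256,0],"jaw": 0.068},{"trans": [0.5792,-0.256,0],"jaw": 0.068},{"trans": [0.5792,-0.256,0],"jaw": 0.068},{"trans": [0.5792,-0.256,0],"jaw": 0.068},{"trans": [0.5792,-0.256,0],"jaw": 0.068},{"trans": [0.5792,-0.256,0],"jaw": 0.068},{"jaw": 0.068}]'

```text
t: 17.38
position: [0.5315, 0.2425, 0.1576]
eef_rot: [[0.348, 0.937, -0.001], [0.937, -0.348, 0.0], [-0.0, -0.001, -1.0]]
force: [-0.5, -0.8, -0.4]
gripper_width: 0.0682
gripper_force: 0.0
```

```bash
python3 d.py .532 .240 .037 69.6
python3 -c "
from h import *
c=snap('top','t2.png')
cv2.imwrite('pics/t2c.png',cv2.resize(c['img'][150:260,100:400,::-1],None,fx=2.6,fy=2.6,interpolation=2))"
```

```text
rotvec [-0.001  0.     0.   ] then trans [-0.0021  0.0014  0.1206] t 17.375 w 0.06818031318112758
```

View pics/t2c.png

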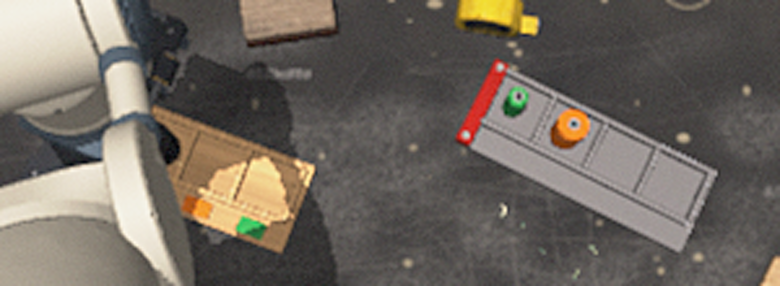

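The crop shows green (516,100) and orange (571,128) standing in the first two bays. Now I'll grasp black.

In the tool's units: 0.035 m is 0.56, 0.03 m is 0.48.

tcp_steps --deltas '[{"trans": [-0.016,0.0224,0.56],"jaw": 0.068},{"trans": [0,0,0.56],"jaw": 0.068},{"trans": [0,0,0.48],"jaw": 0.068},{"trans": [0,0,0.312],"jaw": 0.068},{"jaw": 0.068},{"jaw": 0.03},{"jaw": 0.03},{"jaw": 0.03},{"jaw": 0.03},{"jaw": 0.03},{"jaw": 0.03}]' --grip_n 20

```text
t: 18.8
position: [0.5334, 0.2389, 0.0393]
eef_rot: [[0.348, 0.937, 0.001], [0.937, -0.348, 0.0], [0.001, 0.001, -1.0]]
force: [-1.5, -0.8, 7.4]
gripper_width: 0.0397
gripper_force: 20.0
```

tcp_steps --deltas '[{"trans": [0,0,-0.48],"jaw": 0.03},{"trans": [0,0,-0.48],"jaw": 0.03},{"trans": [0,0,-0.48],"jaw": 0.03},{"trans": [0,0,-0.48],"jaw": 0.03},{"r": [0,0,0.0465],"jaw": 0.03},{"jaw": 0.03}]'

```text
t: 19.55
position: [0.5329, 0.2388, 0.159]
eef_rot: [[0.434, 0.901, 0.0], [0.901, -0.434, 0.0], [0.0, 0.0, -1.0]]
force: [0.6, 1.8, -1.4]
gripper_width: 0.0393
gripper_force: 20.0
```

```bash
python3 d.py .532 -.251 .156 64.25
```

```text
rotvec [ 0.    -0.     0.001] then trans [-0.4416  0.212   0.003 ] t 19.55 w 0.03930537343641029
```

In the tool's units: -0.0368 m is -0.5888, 0.0177 m is 0.2832.

tcp_steps --deltas '[{"trans": [-0.5888,0.2832,0],"jaw": 0.03},{"trans": [-0.5888,0.2832,0],"jaw": 0.03},{"trans": [-0.5888,0.2832,0],"jaw": 0.03},{"trans": [-0.5888,0.2832,0],"jaw": 0.03},{"trans": [-0.5888,0.2832,0],"jaw": 0.03},{"trans": [-0.5888,0.2832,0],"jaw": 0.03},{"trans": [-0.5888,0.2832,0],"jaw": 0.03},{"trans": [-0.5888,0.2832,0],"jaw": 0.03},{"trans": [-0.5888,0.2832,0],"jaw": 0.03},{"trans": [-0.5888,0.2832,0],"jaw": 0.03},{"trans": [-0.5888,0.2832,0],"jaw": 0.03},{"trans": [-0.5888,0.2832,0],"jaw": 0.03},{"jaw": 0.03}]'

```text
t: 21.18
position: [0.5324, -0.2536, 0.1581]
eef_rot: [[0.434, 0.901, -0.0], [0.901, -0.434, -0.0], [-0.0, -0.0, -1.0]]
force: [0.4, 0.3, -1.3]
gripper_width: 0.0393
gripper_force: 20.0
```

```bash
python3 d.py .532 -.251 .0395 64.25
```

```text
rotvec [-0.  0. -0.] then trans [ 0.0021 -0.0015  0.1186] t 21.175 w 0.039341024431707325
```

In the tool's units: 0.035 m is 0.56, 0.025 m is 0.4.

tcp_steps --deltas '[{"trans": [0.016,-0.0208,0.56],"jaw": 0.03},{"trans": [0,0,0.56],"jaw": 0.03},{"trans": [0,0,0.4],"jaw": 0.03},{"trans": [0,0,0.24],"jaw": 0.03},{"trans": [0,0,0.096],"jaw": 0.03},{"trans": [0,0,0.032],"jaw": 0.03},{"jaw": 0.03}]'

```text
t: 22.05
position: [0.5323, -0.2499, 0.0413]
eef_rot: [[0.434, 0.901, 0.001], [0.901, -0.434, -0.001], [-0.0, 0.001, -1.0]]
force: [-0.7, 0.6, -1.9]
gripper_width: 0.0396
gripper_force: 20.0
```

```bash
python3 d.py .532 -.251 .0395 64.25
```

```text
rotvec [0.001 0.    0.001] then trans [-0.0011  0.0002  0.0018] t 22.05 w 0.03964312522447113
```

In the tool's units: -0.04 m is -0.64, -0.03 m is -0.48, -0.093 rad / 2 = -0.0465.

tcp_steps --deltas '[{"trans": [-0.016,0,0.0192],"jaw": 0.03},{"trans": [0,0,0.008],"jaw": 0.03},{"jaw": 0.03},{"jaw": 0.042},{"jaw": 0.048},{"jaw": 0.06},{"jaw": 0.068},{"trans": [0,0,-0.32],"jaw": 0.068},{"trans": [0,0,-0.48],"jaw": 0.068},{"trans": [0,0,-0.64],"jaw": 0.068},{"trans": [0,0,-0.48],"jaw": 0.068},{"r": [0,0,-0.0465],"jaw": 0.065},{"jaw": 0.065}]'

```text
t: 23.68
position: [0.5315, -0.2506, 0.1592]
eef_rot: [[0.349, 0.937, 0.0], [0.937, -0.349, -0.0], [-0.0, 0.0, -1.0]]
force: [0.2, 0.7, -0.2]
gripper_width: 0.0648
gripper_force: 0.0
```

```bash
python3 d.py .5555 .3035 .156 69.6
```

```text
rotvec [ 0.  0. -0.] then trans [ 0.5277 -0.1707  0.0032] t 23.675 w 0.06478256196095117
```

Next is blue: 14 rows of (0.0377, -0.0122).

In the tool's units: 0.0377 m is 0.6032, -0.0122 m is -0.1952.

tcp_steps --deltas '[{"trans": [0.6032,-0.1952,0],"jaw": 0.06},{"trans": [0.6032,-0.1952,0],"jaw": 0.06},{"trans": [0.6032,-0.1952,0],"jaw": 0.06},{"trans": [0.6032,-0.1952,0],"jaw": 0.06},{"trans": [0.6032,-0.1952,0],"jaw": 0.06},{"trans": [0.6032,-0.1952,0],"jaw": 0.06},{"trans": [0.6032,-0.1952,0],"jaw": 0.06},{"trans": [0.6032,-0.1952,0],"jaw": 0.06},{"trans": [0.6032,-0.1952,0],"jaw": 0.06},{"trans": [0.6032,-0.1952,0],"jaw": 0.06},{"trans": [0.6032,-0.1952,0],"jaw": 0.06},{"trans": [0.6032,-0.1952,0],"jaw": 0.06},{"trans": [0.6032,-0.1952,0],"jaw": 0.06},{"trans": [0.6032,-0.1952,0],"jaw": 0.06},{"jaw": 0.06}]'

```text
t: 25.55
position: [0.5549, 0.306, 0.1582]
eef_rot: [[0.348, 0.937, -0.001], [0.937, -0.348, 0.0], [-0.0, -0.001, -1.0]]
force: [1.3, -0.3, -1.1]
gripper_width: 0.0599
gripper_force: 0.0
```

```bash
python3 d.py .5555 .3035 .037 69.6
python3 -c "
from h import *
c=snap('top','t3.png')
cv2.imwrite('pics/t3c.png',cv2.resize(c['img'][150:260,100:400,::-1],None,fx=2.6,fy=2.6,interpolation=2))"
```

```text
rotvec [-0.001  0.     0.   ] then trans [-0.0021  0.0014  0.1212] t 25.55 w 0.059873961348204996
```

View pics/t3c.png

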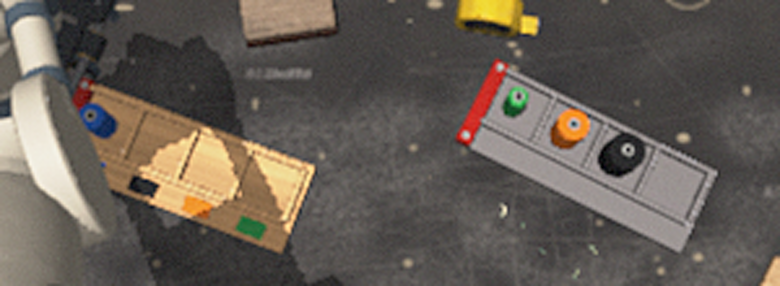

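Black stands in the third bay (crop 622,155), and blue is still upright in storage (98,120).

In the tool's units: 0.035 m is 0.56, 0.03 m is 0.48.

tcp_steps --deltas '[{"trans": [-0.016,0.0224,0.56],"jaw": 0.06},{"trans": [0,0,0.56],"jaw": 0.06},{"trans": [0,0,0.48],"jaw": 0.06},{"trans": [0,0,0.312],"jaw": 0.06},{"jaw": 0.06},{"jaw": 0.02},{"jaw": 0.02},{"jaw": 0.02},{"jaw": 0.02},{"jaw": 0.02},{"jaw": 0.02},{"jaw": 0.02}]' --grip_n 20

```text
t: 27.1
position: [0.5567, 0.3023, 0.04]
eef_rot: [[0.348, 0.937, 0.001], [0.937, -0.348, 0.0], [0.001, 0.001, -1.0]]
force: [-0.9, -0.9, 6.5]
gripper_width: 0.0278
gripper_force: 20.0
```

tcp_steps --deltas '[{"trans": [0,0,-0.48],"jaw": 0.02},{"trans": [0,0,-0.48],"jaw": 0.02},{"trans": [0,0,-0.48],"jaw": 0.02},{"trans": [0,0,-0.48],"jaw": 0.02},{"r": [0,0,0.0465],"jaw": 0.02},{"jaw": 0.02}]'

```text
t: 27.85
position: [0.5562, 0.3022, 0.1596]
eef_rot: [[0.434, 0.901, 0.0], [0.901, -0.434, 0.0], [0.0, 0.0, -1.0]]
force: [-1.0, 0.6, -1.3]
gripper_width: 0.0275
gripper_force: 20.0
```

```bash
python3 d.py .505 -.3065 .156 64.25
```

```text
rotvec [ 0.    -0.     0.001] then trans [-0.5705  0.2183  0.0036] t 27.85 w 0.027466654588037823
```

15 rows of (-0.038, 0.0146).

In the tool's units: -0.038 m is -0.608, 0.0146 m is 0.2336.

tcp_steps --deltas '[{"trans": [-0.608,0.2336,0],"jaw": 0.02},{"trans": [-0.608,0.2336,0],"jaw": 0.02},{"trans": [-0.608,0.2336,0],"jaw": 0.02},{"trans": [-0.608,0.2336,0],"jaw": 0.02},{"trans": [-0.608,0.2336,0],"jaw": 0.02},{"trans": [-0.608,0.2336,0],"jaw": 0.02},{"trans": [-0.608,0.2336,0],"jaw": 0.02},{"trans": [-0.608,0.2336,0],"jaw": 0.02},{"trans": [-0.608,0.2336,0],"jaw": 0.02},{"trans": [-0.608,0.2336,0],"jaw": 0.02},{"trans": [-0.608,0.2336,0],"jaw": 0.02},{"trans": [-0.608,0.2336,0],"jaw": 0.02},{"trans": [-0.608,0.2336,0],"jaw": 0.02},{"trans": [-0.608,0.2336,0],"jaw": 0.02},{"trans": [-0.608,0.2336,0],"jaw": 0.02},{"jaw": 0.02}]'

```text
t: 29.85
position: [0.5057, -0.3087, 0.1588]
eef_rot: [[0.434, 0.901, -0.0], [0.901, -0.434, -0.0], [-0.0, -0.0, -1.0]]
force: [-0.0, -0.5, -1.0]
gripper_width: 0.0274
gripper_force: 20.0
```

```bash
python3 d.py .505 -.3065 .0402 64.25
```

```text
rotvec [-0.  0.  0.] then trans [ 0.0017 -0.0016  0.1186] t 29.85 w 0.02742269831945753
```

In the tool's units: 0.035 m is 0.56, 0.025 m is 0.4.

tcp_steps --deltas '[{"trans": [0.008,-0.0208,0.56],"jaw": 0.02},{"trans": [0,0,0.56],"jaw": 0.02},{"trans": [0,0,0.4],"jaw": 0.02},{"trans": [0,0,0.24],"jaw": 0.02},{"trans": [0,0,0.096],"jaw": 0.02},{"trans": [0,0,0.032],"jaw": 0.02},{"jaw": 0.02}]'

```text
t: 30.72
position: [0.5056, -0.3056, 0.0421]
eef_rot: [[0.434, 0.901, 0.001], [0.901, -0.434, -0.001], [-0.0, 0.001, -1.0]]
force: [-0.1, 0.3, -0.8]
gripper_width: 0.0274
gripper_force: 20.0
```

```bash
python3 d.py .505 -.3065 .0402 64.25
```

```text
rotvec [0.001 0.    0.001] then trans [-0.0011 -0.0002  0.0019] t 30.725 w 0.027416179239756158
```

In the tool's units: -0.04 m is -0.64, -0.03 m is -0.48.

tcp_steps --deltas '[{"trans": [-0.016,0,0.0192],"jaw": 0.02},{"trans": [0,0,0.008],"jaw": 0.02},{"jaw": 0.02},{"jaw": 0.03},{"jaw": 0.036},{"jaw": 0.05},{"jaw": 0.06},{"trans": [0,0,-0.32],"jaw": 0.06},{"trans": [0,0,-0.48],"jaw": 0.06},{"trans": [0,0,-0.64],"jaw": 0.06},{"trans": [0,0,-0.64],"jaw": 0.06},{"trans": [-0.64,0,-0.32],"jaw": 0.06},{"trans": [-0.64,0,0],"jaw": 0.06},{"trans": [-0.64,0,0],"jaw": 0.06},{"trans": [-0.64,0,0],"jaw": 0.06},{"jaw": 0.06}]'

```text
t: 32.72
position: [0.4342, -0.4526, 0.1896]
eef_rot: [[0.437, 0.9, -0.0], [0.9, -0.437, -0.001], [-0.001, 0.0, -1.0]]
force: [-0.8, 0.5, -0.2]
gripper_width: 0.0602
gripper_force: 0.0
```

```bash
python3 -c "
from h import *
c=snap('top','t4.png')
cv2.imwrite('pics/t4c.png',cv2.resize(c['img'][130:260,100:400,::-1],None,fx=2.6,fy=2.6,interpolation=2))
c=snap('scene','s4.png')
cv2.imwrite('pics/s4c.png',cv2.resize(c['img'][140:220,210:360,::-1],None,fx=5,fy=5,interpolation=2))"
```

```text
(no output)
```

View pics/t4c.png

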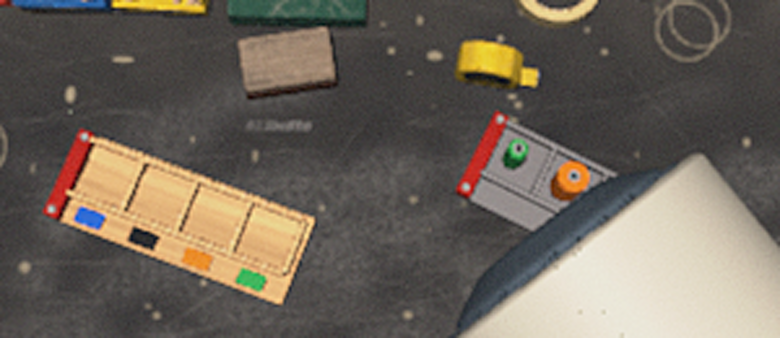

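View pics/s4c.png

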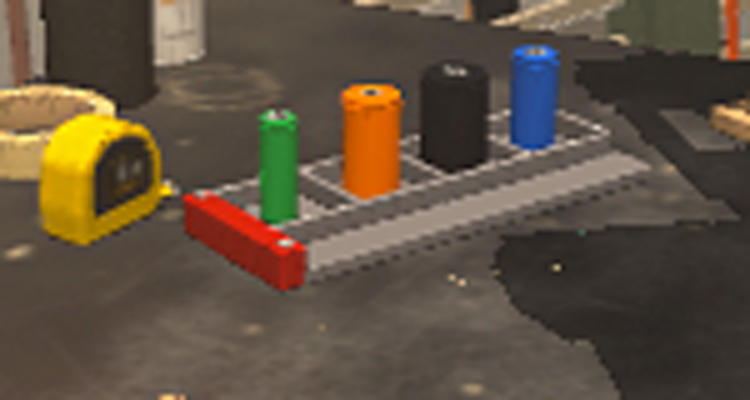

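The scene crop shows all four drums upright in the sander rack: green (280,165), orange (372,140), black (455,115), blue (533,97) going away from the red end. The top crop shows the storage bays empty and the sanding block and tape measure where they were.

```bash
python3 -c "
from plant import robot, imaging, observe
print(robot.hand_in())"
```

```text
the job is handed in; nothing more can be done
None
```

All four drums stand upright in the sander rack in reverse order (green, orange, black, blue from the red end), with the sanding block and tape measure undisturbed, and the job was handed in at about 33 s.

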